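# Fetch the red stamp from the desk box

## Task

Swing the lid of the wooden desk box right over so that it stays open by itself, then lift out the stamp with the red handle and stand it upright on the red ink pad, wholly on the felt, and let go. Leave the blue-handled stamp standing in the box, and leave the lid open.

Things in the scene. Friction and masses are not known exactly. Their poses are not given: they have to be found in the camera images.
- deskbox: Pale wooden desk box, fixed to the desk, 150 mm (its x) by 270 (its y) by 80 high, walls and floor 8 thick, open inside, with a lid 8 thick over the whole top. Origin: centre of its underside; x points from the front wall (nearer the robot) to the back wall, z up. The lid's hinge line is parallel to y through x = 75, z = 80 mm in this frame. Two stamps stand inside.
- lid_handle (a point): Middle of the lid's brass bar handle: a round bar 100 mm long, parallel to the box's y axis, 11 mm thick, a post at each end, the middle free to pinch, its axis 35 mm above the lid's top face and 10 mm behind the lid's front edge. Shut, it is at x = -65, y = 0, z = 124 mm in the box's frame; it moves with the lid. With the lid shut its axes are parallel to the box's.
- lid (a joint): Angle of the lid, rad: 0 shut, grows as the front edge swings up and back; stop at 1.9. Hinge nearly free, balance point at about 1.5: the lid (about 0.25 kg) falls shut by itself if let go below 1.45, and falls back against its stop and stays there if let go beyond 1.55.
- stamp_red: Hand stamp standing upright in the box, loose, 66 mm tall, about 90 g: round foot 38 mm in diameter and 16 mm high, thin brass neck 14 mm in diameter, then a bright red cylindrical handle 26 mm in diameter from 34 to 66 mm above the foot's underside. Origin: centre of its underside, z axis up along the handle.
- stamp_blue: A stamp of the same shape with a blue handle, standing in the box beside the red one, about 120 mm away. Origin: centre of its underside, z axis up along the handle.
- pad_red: Ink pad, fixed to the desk: flat black case 130 mm (its x) by 100 mm (its y) by 16 mm high, with a red felt 116 by 86 mm flush in its top. Origin: centre of its underside, z up; the felt is 16 mm above it. A like pad with blue felt lies near it.
Mind the look-alikes: they are no part of the job. Leave any turquoise look-alike of the pad_red alone.

How it is judged:
By the outcome, as a careful person would: the job done as asked, in the order asked, and still so for the second after the job is handed in, with the robot touching nothing.
It also fails if it takes over 53 s, if anything falls off the work surface, if the arm or the gripper's body presses on something with over 40 N, if the wrist force passes 120 N, or if a joint passes its speed limit or range.

## Robot

A 6-joint arm with a two-finger parallel gripper is mounted at the origin on the work surface. World frame = base frame: x ahead of the robot, y to its left, z up, the work surface at z = 0. Lengths are in m, angles in rad, forces in N, time in s.
With the tool pointing down it reaches from about 0.425 to 0.95 m from the base axis. Payload 3.5 kg.
Tool frame: the origin (TCP) lies at the very end of the fingers, on their centre line; the grasp point (between the pads) lies 19 mm behind it; z points along the fingers, y is the line along which they close (so a half turn about z gives the same grasp; the last joint's range is limited). The gripper opens to 85 mm and grips with 20 to 120 N. Pads are 22 mm wide; open, the fingers measure 114 mm over their backs; the gripper's body (76 mm by 85 mm) begins 54 mm behind the grasp point. The pads swing forward as they close: fully open they stand 13 mm farther back than shut.
Start: joints at [-1.304, 0.286, 1.577, -0, 1.279, -0.15], TCP at [0.273, -0.617, 0.231] pointing down, gripper open.
Joint ranges: [-2.77, 2.77], [-0.9, 2.22], [0.21, 2.48], [-1.53, 4.67], [0.24, 2.81], [-2.84, 2.84]. Speed limits (rad/s): [2.79, 2.79, 3.14, 3.14, 3.14, 3.14].

## Interface

Orientations are given as a unit quaternion [x, y, z, w].
In Python, from plant import ctrl gives the robot as it stands.
- The arm moves only by the tool carry_out, never from a script. Its argument "deltas" is one flat list of numbers, 6 for each row, row after row: the shift along the tool's x, y, z in m, then the turn, a rotation vector about the tool's x, y, z in rad. A call has 1 to 5 rows; each row is the pose to reach, as a shift and turn from the pose commanded when the call began, along the tool's axes at that moment; what a row does not reach only later rows make up. A row lasts 1/8 s, in which the tool goes at most 62.5 mm and 10.7 degrees, less where a joint would pass 70% of its speed; a pose out of reach is approached as far as the arm can. A call with a gripper value outside its range is refused whole. "grip" is the opening in per cent of the stroke, from 0 (shut) to 100 (fully open), set as the call begins (left out, the last holds). The fingers move at their own pace and stop on an object; "grip_force" is the grip in N (left out, the last holds). Time passes only in rows, so rows that repeat a pose let the fingers close. It gives the time, the measured TCP pose, the force, the opening and the grip force at its end, in the units of the state.
- ctrl.get_state(): the state, without advancing time (a new reading comes with each control period).
- ctrl.read_camera(name): name is "scene" or "top" or "wrist"; returns (picture, depth): 400x640x3 uint8, red, green, blue; 400x640 float32, m along the optical axis (not along the pixel's ray), 0 where there is no reading.
- ctrl.camera_model(name): a dict with "intrinsics" (3x3 intrinsics, pixels), "extrinsics" (4x4, takes a point from world to camera coordinates); the wrist camera has in their place "hand_eye" (4x4, takes a point from camera to tool coordinates, whose origin is the TCP and whose axes are the flange's). Camera axes: x right, y down, z forward; pixel columns grow to the right and rows downward; lengths in m; the calibration is good to about 2 mm. The wrist camera is an equidistant fisheye: a pixel r from the principal point sees the ray r / f radians off the axis. A picture is of the moment at which its call begins: read the wrist's pose just before it. camera_model takes no time and is no camera call.
- ctrl.sign_off(): hands the job in; it is judged then, once.
Trained networks look in the newest picture that a camera, given by its name, has taken for a name from the list of things; names that differ only in an ending like _2 or _b are one class to them, and where a whole thing is asked for, a point or a joint stands for the part that bears it (a point fixed in the world has none). Each returns a list of dicts, best first, with "score" (0 to 1); they miss things now and then, are a little off and sometimes report something else, mostly with a low value. They report only what shows in the picture. A call takes as long as a camera call. They do not tell look-alikes from the thing itself.
- ctrl.find_in(camera, query): "uv" ([column, row] in pixels, amid what is visible of it).
The state is a dict: "time": time; "qpos": joint angles; "dq": joint speeds; "joint_efforts": joint torques, N m; "eef_pos": TCP position; "tcp_rot": TCP orientation; "contact_force": force on the tool from outside, world axes, zero at the start; "wrist_torque": the same for the moment, N m; "opening": opening from 0.0 (shut) to 1.0 (fully open); "finger_force": force on a finger pad.
Only numpy, scipy, OpenCV 4.12 (cv2) and the standard library are available. Lean on these libraries where they do the work, as an engineer would, in place of code of your own. Each camera call takes 0.05 s, during which the arm holds its last target. There are 200 camera calls.

## Working session

There is one attempt and no reset: what is moved stays moved. The work goes in short steps, Python scripts to look and compute and a tool call to move; the robot and the scene stay as the last step left them, time stands still between calls to the robot, and variables do not carry over. Pictures are saved under pics/ and viewed, at most 10 in all, crops included, and the job is handed in when it is done.

Besides the shell and the picture viewer there is one more tool, called after ">>>" in YAML: its name, and indented under it one key for each argument. carry_out: Moves the arm, as the interface text tells. Its arguments: {"type":"object","properties":{"deltas":{"type":"array"},"grip":{"type":"number"},"grip_force":{"type":"number"}},"required":["deltas"]}

```bash
mkdir -p pics; ls; cat > h.py <<'E'
import numpy as np, cv2
from plant import ctrl
from scipy.spatial.transform import Rotation as R
def cloud(name,d):
    m=ctrl.camera_model(name);K=np.array(m['intrinsics']);E=np.array(m['extrinsics'])
    v,u=np.indices(d.shape)
    P=np.stack([(u-K[0,2])/K[0,0]*d,(v-K[1,2])/K[1,1]*d,d],-1)
    return (P-E[:3,3])@E[:3,:3]
E
cat > a.py <<'E'
from h import *
s=ctrl.get_state();print(s)
for c in ('scene','top'):
    p,d=ctrl.read_camera(c);cv2.imwrite(f'pics/{c}0.png',p[:,:,::-1]);np.savez(f'{c}0.npz',p=p,d=d)
    W=cloud(c,d)
    for q in ('deskbox','lid_handle','pad_red','stamp_red'):
        for r in ctrl.find_in(c,q)[:4]:
            u,v=np.round(r['uv']).astype(int);print(c,q,round(r['score'],2),u,v,W[v,u].round(3),p[v,u])
print(ctrl.camera_model('wrist'))
E
python3 a.py
```

```text
pics
{'time': 0.0, 'qpos': array([-1.30402304e+00,  2.87206562e-01,  1.57817530e+00, -5.01581829e-06,
        1.27857611e+00, -1.50007034e-01]), 'dq': array([-0.0001982 , -0.00074098,  0.00286117, -0.00023411,  0.00038655,
        0.00198658]), 'joint_efforts': array([-2.44926659e-04, -4.05986559e+01, -2.92622727e+01, -1.85387412e-04,
        5.93953970e-03, -6.25125381e-06]), 'eef_pos': array([ 0.27310056, -0.61657344,  0.22992082]), 'tcp_rot': array([ 9.78364399e-01,  2.06885725e-01, -7.14046768e-05, -1.18050251e-03]), 'contact_force': array([ 0.18399903, -0.56584158,  0.42600013]), 'wrist_torque': array([0.00238835, 0.02574942, 0.03910861]), 'finger_force': 0.0, 'opening': 0.9987160289643557}
scene deskbox 0.77 222 158 [ 0.512 -0.168  0.096] [255 250 191]
scene lid_handle 0.77 219 150 [ 0.479 -0.221  0.086] [255 249 187]
scene pad_red 0.83 383 210 [0.282 0.39  0.015] [  0 248 248]
scene pad_red 0.81 332 188 [0.309 0.184 0.017] [  0 249 247]
scene pad_red 0.8 338 236 [0.48  0.346 0.015] [255   0   0]
scene pad_red 0.65 452 284 [0.409 0.735 0.014] [  0 248 247]
top deskbox 0.67 448 
[... 164 characters left out ...]

top pad_red 0.61 182 220 [0.404 0.725 0.014] [ 69 240 242]
top pad_red 0.6 282 250 [0.278 0.379 0.011] [ 45 239 241]
top pad_red 0.56 284 192 [0.483 0.363 0.013] [253  31  38]
{'intrinsics': array([[309.70691629,   0.        , 324.02590011],
       [  0.        , 309.70691629, 193.83137052],
       [  0.        ,   0.        ,   1.        ]]), 'hand_eye': array([[-4.93378324e-04, -9.65277475e-01, -2.61226248e-01,
         6.56366794e-02],
       [ 9.99998831e-01, -8.54335802e-04,  1.26822386e-03,
        -7.01172235e-04],
       [-1.44736286e-03, -2.61225316e-01,  9.65276768e-01,
        -1.44070721e-01],
       [ 0.00000000e+00,  0.00000000e+00,  0.00000000e+00,
         1.00000000e+00]])}
```

```bash
cat > b.py <<'E'
from h import *
z=np.load('top0.npz');p,d=z['p'],z['d'];W=cloud('top',d)
X,Y,Z=W[...,0],W[...,1],W[...,2]
near=(d>0)&(abs(X-.49)<.25)&(abs(Y+.2)<.25)
m=near&(Z>.078)&(Z<.1);print(m.sum())
r=cv2.minAreaRect(W[m][:,:2].astype(np.float32));print('lid',r,np.median(Z[m]))
h=near&(Z>.11)&(Z<.14);print('handle',h.sum(),W[h].mean(0),cv2.minAreaRect(W[h][:,:2].astype(np.float32)))
hsv=cv2.cvtColor(p,cv2.COLOR_RGB2HSV)
red=((hsv[...,0]<8)|(hsv[...,0]>172))&(hsv[...,1]>150)&(hsv[...,2]>120)&(d>0)&(Z<.05)
n,l,st,_=cv2.connectedComponentsWithStats(red.astype(np.uint8))
for i in range(1,n):
    if st[i,4]>100: q=W[l==i];print('red',st[i],cv2.minAreaRect(q[:,:2].astype(np.float32)),np.median(q[:,2]))
a=cv2.imread('pics/scene0.png');b=cv2.imread('pics/top0.png')
cv2.imwrite('pics/both.png',np.vstack([a[60:330],b[90:330]]))
E
python3 b.py
```

```text
3306
lid ((0.5672962665557861, -0.25973185896873474), (0.3779362142086029, 0.3443570137023926), 89.82315063476562) 0.08825347218505486
handle 108 [ 0.43134699 -0.22940317  0.1278029 ] ((0.554611086845398, -0.33024275302886963), (0.07425227016210556, 0.4154268801212311), 50.78666687011719)
red [ 270    0  124   62 5672] ((1.2248828411102295, 0.13431595265865326), (0.4648781716823578, 0.541287362575531), 0.3612692654132843) -0.2806998838889333
red [265 120  20  14 106] ((0.7357848286628723, 0.38575980067253113), (0.06921304762363434, 0.047194886952638626), 66.3223876953125) -0.001021664548160927
red [350 149  50  33 473] ((0.5662063360214233, 0.03344467282295227), (0.18840886652469635, 0.09237489104270935), 76.1233139038086) -0.00010252316887060963
red [304 151  38  15 122] ((0.5990262031555176, 0.21969327330589294), (0.14087539911270142, 0.02489386685192585), 66.78982543945312) -0.000390022052851748
red [274 175  26  34 868] ((0.4844265878200531, 0.35421350598335266), (0.09032418578863144, 0.12277109920978546), 87.1283950805664) 0.015842862520884814
red [252 190  26  34 303] ((0.43862995505332947, 0.43588942289352417), (0.12173094600439072, 0.07921973615884781), 9.561981201171875) -0.00033530275655336547
red [276 211  29  14 140] ((0.3998691141605377, 0.3464891314506531), (0.03944145143032074, 0.10398779809474945), 9.610021591186523) -0.00011700875273615638
red [149 291  23  21 152] ((0.12817497551441193, 0.8095474243164062), (0.07417089492082596, 0.06632096320390701), 79.2724380493164) -0.00024551900287141115
red [180 293  33  26 180] ((0.12035158276557922, 0.6906925439834595), (0.07066907733678818, 0.10697036981582642), 41.38257598876953) -0.001070369609693208
```

View pics/both.png

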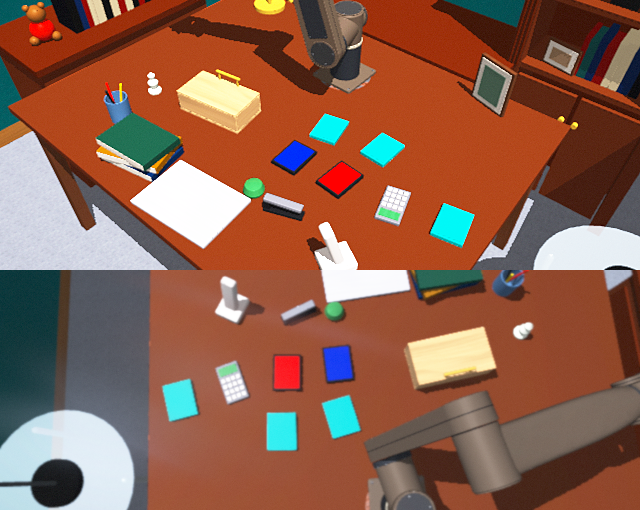

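The picture shows the pale box at scene (219,160) with its brass handle at (229,136). Pad candidates are red felt at scene (338,236), blue at (294,216), and turquoise at (330,188), (383,210) and (452,284). I choose the red one. Next I'll fit the box from pale pixels only.

```bash
cat > c.py <<'E'
from h import *
for c in ('top','scene'):
    z=np.load(c+'0.npz');p,d=z['p'],z['d'];W=cloud(c,d);X,Y,Z=W[...,0],W[...,1],W[...,2]
    near=(d>0)&(abs(X-.50)<.2)&(abs(Y+.2)<.22)
    hsv=cv2.cvtColor(p,cv2.COLOR_RGB2HSV)
    pale=near&(hsv[...,0]>14)&(hsv[...,0]<32)&(hsv[...,2]>120)
    m=(pale&(Z>.08)&(Z<.096)).astype(np.uint8)
    n,l,st,_=cv2.connectedComponentsWithStats(m);i=1+st[1:,4].argmax();k=l==i
    print(c,'lid',k.sum(),cv2.minAreaRect(W[k][:,:2].astype(np.float32)),np.median(Z[k]))
    h=pale&(Z>.108)&(Z<.14)
    print(' handle',h.sum(),np.median(W[h],0) , cv2.minAreaRect(W[h][:,:2].astype(np.float32)) if h.sum()>3 else '')
    red=((hsv[...,0]<8)|(hsv[...,0]>172))&(hsv[...,1]>150)&(abs(Z-.016)<.007)&(abs(X-.48)<.12)&(abs(Y-.35)<.12)
    red=cv2.morphologyEx(red.astype(np.uint8),cv2.MORPH_OPEN,np.ones((5,5)))>0
    print(' pad',red.sum(),cv2.minAreaRect(W[red][:,:2].astype(np.float32)),W[red].mean(0))
a=cv2.imread('pics/scene0.png')[110:200,160:290];b=cv2.imread('pics/scene0.png')[190:280,290:420]
cv2.imwrite('pics/crop.png',cv2.resize(np.hstack([a,b]),None,fx=3,fy=3))
E
python3 c.py
```

```text
top lid 3133 ((0.48988205194473267, -0.21534860134124756), (0.15090163052082062, 0.27161934971809387), 8.978418350219727) 0.08821715384221272
 handle 106 [ 0.42587595 -0.22587594  0.12816201] ((0.4262601137161255, -0.2253326028585434), (0.011448687873780727, 0.1068153977394104), 9.055574417114258)
 pad 513 ((0.47908124327659607, 0.3541190028190613), (0.08944880962371826, 0.11131281405687332), 87.9481430053711) [0.48183867 0.35559917 0.01590313]
scene lid 1936 ((0.48934245109558105, -0.2149192988872528), (0.1593606173992157, 0.27994751930236816), 8.637619018554688) 0.08858443664090374
 handle 82 [ 0.42666913 -0.22196894  0.12682717] ((0.4268657863140106, -0.2273113876581192), (0.022459791973233223, 0.11075436323881149), 6.382102012634277)
 pad 576 ((0.4803045690059662, 0.3533605933189392), (0.12105483561754227, 0.09340222924947739), 0.5008541941642761) [0.48169655 0.35493221 0.01647533]
```

View pics/crop.png

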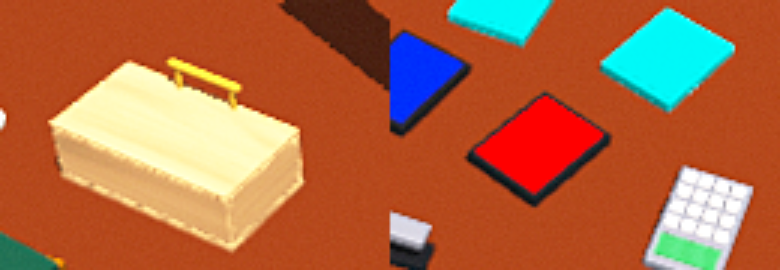

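The crop confirms the brass bar handle on the box's robot-side edge and the red felt with its black case. The box centre is about (0.4895,-0.215) with a yaw of 9°, the handle is at (0.4255,-0.225,0.124), and the pad is at (0.481,0.354). I'm moving above the handle now.

>>> carry_out:
  deltas: [0.298, -0.297, 0.01, 0, 0, -1.311, 0.298, -0.297, 0.01, 0, 0, -1.311, 0.298, -0.297, 0.01, 0, 0, -1.311, 0.298, -0.297, 0.01, 0, 0, -1.311, 0.298, -0.297, 0.01, 0, 0, -1.311]
  grip: 60

```text
time: 1.12
eef_pos: [0.3868, -0.3241, 0.2242]
tcp_rot: [0.778, 0.629, 0.0, 0.0]
contact_force: [-0.1, -0.1, 0.2]
opening: 0.6
finger_force: 0.0
```

```bash
cat >> h.py <<'E'
def down(yaw):  # tool down, tool x at yaw deg
    a=np.radians(yaw)/2;return R.from_quat([np.cos(a),np.sin(a),0,0])
def to(pos,yaw):
    s=ctrl.get_state();r=R.from_quat(s['tcp_rot'])
    print('t',round(s['time'],2),'at',s['eef_pos'].round(4),'F',s['contact_force'].round(1),'open',round(s['opening'],3))
    print('delta',r.inv().apply(np.array(pos)-s['eef_pos']).round(4),(r.inv()*down(yaw)).as_rotvec().round(4))
E
python3 -c "
from h import *
to([.4255,-.225,.20],99)"
```

```text
t 1.12 at [ 0.3868 -0.3241  0.2242] F [-0.1 -0.1  0.2] open 0.6
delta [0.105  0.0171 0.0241] [ 0.0008  0.0005 -0.3679]
```

>>> carry_out:
  deltas: [0.105, 0.017, 0.024, 0, 0, -0.368, 0.105, 0.017, 0.024, 0, 0, -0.368, 0.105, 0.017, 0.024, 0, 0, -0.368, 0.105, 0.017, 0.024, 0, 0, -0.368]

```text
time: 1.62
eef_pos: [0.4257, -0.2276, 0.2005]
tcp_rot: [0.652, 0.758, -0.0, 0.001]
contact_force: [1.0, -0.4, 0.2]
opening: 0.601
finger_force: 0.0
```

```bash
python3 -c "
from h import *
to([.4255,-.225,.107],99)
s=ctrl.get_state()
p,d=ctrl.read_camera('wrist');cv2.imwrite('pics/w1.png',p[:,:,::-1])
print(ctrl.find_in('wrist','lid_handle')[:2])"
```

```text
t 1.62 at [ 0.4257 -0.2276  0.2005] F [ 1.  -0.4  0.2] open 0.601
delta [0.0027 0.0002 0.0935] [ 0.0004  0.0012 -0.0064]
[{'uv': [382.2, 150.9], 'score': 0.9}]
```

View pics/w1.png

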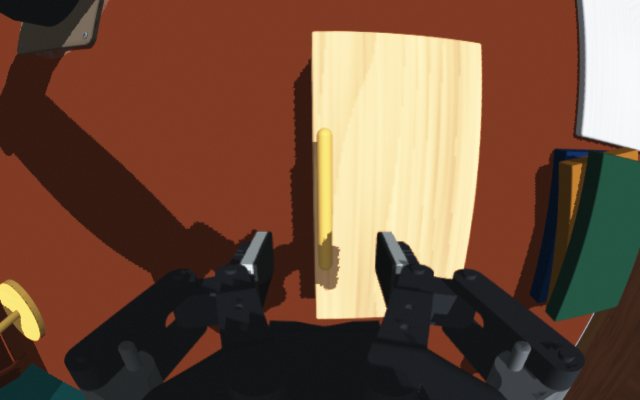

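The bar runs along column 325, rows 130–268, centred between the finger tips at columns 258 and 390. I'm going down and closing.

>>> carry_out:
  deltas: [0.003, 0, 0.05, 0, 0, -0.006, 0.003, 0, 0.075, 0, 0, -0.006, 0.003, 0, 0.0925, 0, 0, -0.006, 0.003, 0, 0.0925, 0, 0, -0.006]

```text
time: 2.22
eef_pos: [0.4243, -0.2245, 0.1065]
tcp_rot: [0.65, 0.76, -0.0, -0.001]
contact_force: [-0.5, 0.3, 0.4]
opening: 0.595
finger_force: 0.0
```

>>> carry_out:
  deltas: [0, 0, 0, 0, 0, 0, 0, 0, 0, 0, 0, 0, 0, 0, 0, 0, 0, 0, 0, 0, 0, 0, 0, 0]
  grip: 0
  grip_force: 30

```text
time: 2.72
eef_pos: [0.4256, -0.2248, 0.1088]
tcp_rot: [0.649, 0.761, -0.0, 0.001]
contact_force: [-1.4, -0.8, 5.8]
opening: 0.115
finger_force: 29.5
```

```bash
cat > arc.py <<'E'
from h import *
import sys
# world handle pos for lid angle, relative to current tcp assumed at th0
th0=float(sys.argv[1]);s=ctrl.get_state();r=R.from_quat(s['tcp_rot'])
print(s['time'],s['eef_pos'].round(4),s['contact_force'].round(1),s['opening'])
f=lambda t:np.array([-.14*np.cos(t)+.044*np.sin(t),.14*np.sin(t)+.044*np.cos(t)])
ya=np.radians(9)
for t in map(float,sys.argv[2:]):
    a=f(t)-f(th0);w=np.array([a[0]*np.cos(ya),a[0]*np.sin(ya),a[1]])
    print(t,r.inv().apply(w).round(4))
E
python3 arc.py 0 .1 .2 .3 .4 .5 .6 .7 .8 .9 1 1.1 1.2 1.3 1.4 1.5 1.6 1.7 1.8
```

```text
2.725 [ 0.4256 -0.2248  0.1088] [-1.4 -0.8  5.8] 0.11473059827809381
0.1 [-0.      0.0051 -0.0138]
0.2 [-0.0001  0.0116 -0.0269]
0.3 [-0.0001  0.0193 -0.0394]
0.4 [-0.0001  0.0282 -0.051 ]
0.5 [-0.0002  0.0383 -0.0617]
0.6 [-0.0002  0.0494 -0.0713]
0.7 [-0.0002  0.0613 -0.0798]
0.8 [-0.0002  0.0741 -0.087 ]
0.9 [-0.0003  0.0875 -0.0929]
1.0 [-0.0003  0.1015 -0.0975]
1.1 [-0.0003  0.1158 -0.1006]
1.2 [-0.0003  0.1304 -0.1023]
1.3 [-0.0003  0.145  -0.1025]
1.4 [-0.0003  0.1597 -0.1013]
1.5 [-0.0003  0.1741 -0.0986]
1.6 [-0.0004  0.1882 -0.0945]
1.7 [-0.0003  0.2018 -0.089 ]
1.8 [-0.0003  0.2147 -0.0821]
```

>>> carry_out:
  deltas: [0, 0.005, -0.014, 0, 0, 0, 0, 0.0115, -0.027, 0, 0, 0, 0, 0.0195, -0.0395, 0, 0, 0, 0, 0.028, -0.051, 0, 0, 0, 0, 0.0385, -0.0615, 0, 0, 0]

```text
time: 3.35
eef_pos: [0.4603, -0.2191, 0.1702]
tcp_rot: [0.649, 0.761, -0.004, -0.003]
contact_force: [-12.2, -4.8, 9.0]
opening: 0.114
finger_force: 29.6
```

```bash
python3 arc.py .5 .6 .7 .8 .9 1.0
```

```text
3.35 [ 0.4603 -0.2191  0.1702] [-12.2  -4.8   9. ] 0.1139078141488746
0.6 [-0.      0.011  -0.0097]
0.7 [-0.0001  0.0228 -0.0183]
0.8 [-0.0001  0.0355 -0.0257]
0.9 [-0.0001  0.0489 -0.0318]
1.0 [-0.0002  0.0628 -0.0365]
```

>>> carry_out:
  deltas: [0, 0.011, -0.0095, 0, 0, 0, 0, 0.0225, -0.018, 0, 0, 0, 0, 0.035, -0.0255, 0, 0, 0, 0, 0.0485, -0.0315, 0, 0, 0]

```text
time: 3.85
eef_pos: [0.5107, -0.2112, 0.2035]
tcp_rot: [0.649, 0.761, -0.002, -0.0]
contact_force: [-6.5, -1.7, 7.7]
opening: 0.112
finger_force: 30.5
```

```bash
python3 arc.py .9 1. 1.1 1.2 1.3 1.4 1.5 ;python3 -c "
from h import *
p,d=ctrl.read_camera('scene');cv2.imwrite('pics/s2.png',cv2.resize(p[70:220,140:340,::-1],None,fx=3,fy=3))"
```

```text
3.85 [ 0.5107 -0.2112  0.2035] [-6.5 -1.7  7.7] 0.1120003784292558
1.0 [-0.      0.0139 -0.0046]
1.1 [-0.      0.0282 -0.0078]
1.2 [-0.0001  0.0428 -0.0095]
1.3 [-0.0001  0.0575 -0.0098]
1.4 [-0.0001  0.0721 -0.0086]
1.5 [-0.0001  0.0865 -0.006 ]
```

View pics/s2.png

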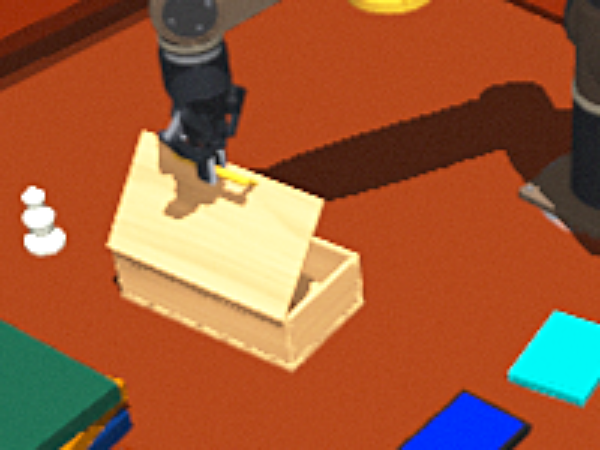

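The lid is about halfway up, at around 50°, with the bar held at crop (235,178). I'm continuing the swing.

>>> carry_out:
  deltas: [0, 0.014, -0.0045, 0, 0, 0, 0, 0.028, -0.008, 0, 0, 0, 0, 0.043, -0.0095, 0, 0, 0, 0, 0.0575, -0.01, 0, 0, 0, 0, 0.072, -0.0085, 0, 0, 0]

```text
time: 4.53
eef_pos: [0.5833, -0.1995, 0.2097]
tcp_rot: [0.649, 0.761, -0.0, 0.001]
contact_force: [-0.2, -4.0, 1.7]
opening: 0.117
finger_force: 32.4
```

```bash
python3 arc.py 1.4 1.5 1.6 1.7 1.75 1.8
```

```text
4.525 [ 0.5833 -0.1995  0.2097] [-0.2 -4.   1.7] 0.11732868798970505
1.5 [-0.      0.0144  0.0027]
1.6 [-0.      0.0285  0.0068]
1.7 [0.     0.0421 0.0123]
1.75 [0.     0.0487 0.0156]
1.8 [0.     0.0551 0.0192]
```

>>> carry_out:
  deltas: [0, 0.0145, 0.0025, 0, 0, 0, 0, 0.0285, 0.007, 0, 0, 0, 0, 0.042, 0.0125, 0, 0, 0, 0, 0.0525, 0.018, 0, 0, 0, 0, 0.0525, 0.018, 0, 0, 0]

```text
time: 5.15
eef_pos: [0.6352, -0.1911, 0.1899]
tcp_rot: [0.649, 0.761, 0.0, 0.001]
contact_force: [1.5, -5.8, 2.4]
opening: 0.114
finger_force: 33.5
```

>>> carry_out:
  deltas: [0, 0, 0, 0, 0, 0, 0, 0.004, 0, 0, 0, 0, 0, 0.004, -0.01, 0, 0, 0, 0, 0.004, -0.04, 0, 0, 0, 0, 0.004, -0.09, 0, 0, 0]
  grip: 32

```text
time: 5.78
eef_pos: [0.6368, -0.1893, 0.2796]
tcp_rot: [0.649, 0.761, -0.0, -0.003]
contact_force: [1.3, -1.2, -0.3]
opening: 0.318
finger_force: 0.0
```

```bash
cat > d.py <<'E'
from h import *
for c in ('scene','top'):
    p,d=ctrl.read_camera(c);np.savez(c+'1.npz',p=p,d=d);W=cloud(c,d)
    cv2.imwrite(f'pics/{c}1.png',cv2.resize(p[70:220,140:340,::-1] if c=='scene' else p[120:250,380:520,::-1],None,fx=3,fy=3))
    for q in ('stamp_red','stamp_blue','lid_handle'):
        for r in ctrl.find_in(c,q)[:3]:
            u,v=np.round(r['uv']).astype(int);print(c,q,round(r['score'],2),u,v,W[v,u].round(3),p[v,u])
E
python3 d.py
```

```text
scene stamp_blue 0.47 236 169 [ 0.466 -0.154  0.023] [255 213 106]
scene lid_handle 0.71 197 151 [ 0.626 -0.145  0.209] [255 236  61]
top lid_handle 0.63 422 146 [ 0.575 -0.108  0.167] [142 114  84]
```

View pics/scene1.png

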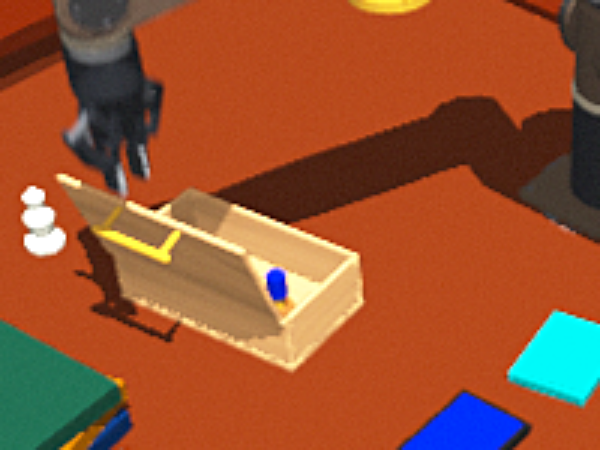

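The lid stands open past vertical. The blue stamp shows at crop (277,283), the box's left end, so the red one is hidden behind the lid. I'll look with the wrist camera over the box.

>>> carry_out:
  deltas: [-0.013, -0.17, -0.02, 0, 0, 0, -0.013, -0.17, -0.02, 0, 0, 0, -0.013, -0.17, -0.02, 0, 0, 0, -0.013, -0.17, -0.02, 0, 0, 0]
  grip: 60

```text
time: 6.68
eef_pos: [0.4698, -0.2301, 0.3003]
tcp_rot: [0.65, 0.76, -0.0, -0.001]
contact_force: [0.1, -0.3, 0.2]
opening: 0.604
finger_force: 0.0
```

```bash
cat > e.py <<'E'
from h import *
s=ctrl.get_state();p,d=ctrl.read_camera('wrist');cv2.imwrite('pics/w2.png',p[:,:,::-1])
m=ctrl.camera_model('wrist');K=m['intrinsics'];H=m['hand_eye'];r=R.from_quat(s['tcp_rot'])
hsv=cv2.cvtColor(p,cv2.COLOR_RGB2HSV)
v,u=np.indices(d.shape);a=(u-K[0,2])/K[0,0];b=(v-K[1,2])/K[1,1];th=np.hypot(a,b)+1e-9
ray=np.stack([np.sin(th)*a/th,np.sin(th)*b/th,np.cos(th)],-1)
P=ray/ray[...,2:]*d[...,None]
W=r.apply((P.reshape(-1,3)@H[:3,:3].T+H[:3,3])).reshape(P.shape)+s['eef_pos']
print(s['time'],s['eef_pos'])
for nm,hm in (('red',(hsv[...,0]<5)|(hsv[...,0]>174)),('blue',abs(hsv[...,0].astype(int)-120)<10)):
    k=hm&(hsv[...,1]>200)&(hsv[...,2]>60)&(d>0)&(W[...,2]>.03)&(W[...,2]<.09)&(abs(W[...,0]-.49)<.12)&(abs(W[...,1]+.215)<.17)
    if k.sum()<10: print(nm,k.sum());continue
    t=k&(W[...,2]>.069)
    print(nm,k.sum(),'uv',u[k].mean(),v[k].mean(),'top',t.sum(),W[t].mean(0),W[t].min(0),W[t].max(0))
for q in ('stamp_red','stamp_blue'):
    for f in ctrl.find_in('wrist',q)[:3]: 
        i,j=np.round(f['uv']).astype(int);print(q,f,p[j,i],W[j,i].round(3))
E
python3 e.py
```

```text
6.675 [ 0.46979762 -0.2300918   0.3002709 ]
red 366 uv 349.73224043715845 207.60928961748633 top 293 [ 0.51007647 -0.27882849  0.07518812] [ 0.49859019 -0.29154341  0.06947816] [ 0.5218998  -0.26693325  0.07797502]
blue 294 uv 346.6292517006803 105.62244897959184 top 294 [ 0.48421005 -0.15301797  0.07544113] [ 0.47291929 -0.16439628  0.07334772] [ 0.49557867 -0.14163326  0.07756508]
stamp_red {'uv': [347.2, 202.9], 'score': 0.92} [233  36  36] [ 0.505 -0.271  0.075]
stamp_blue {'uv': [344.8, 106.4], 'score': 0.73} [ 32  58 233] [ 0.482 -0.154  0.076]
stamp_blue {'uv': [347.4, 203.0], 'score': 0.54} [233  36  36] [ 0.505 -0.271  0.075]
```

View pics/w2.png

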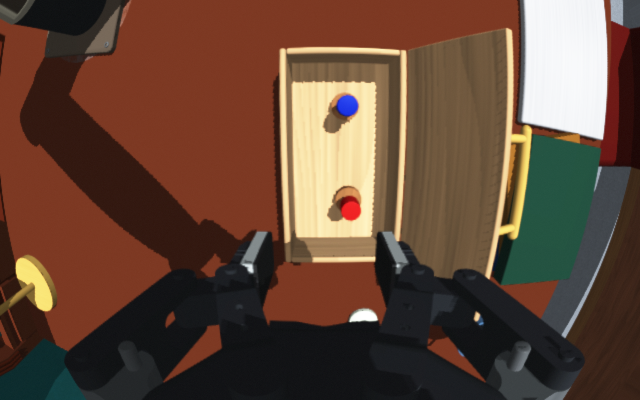

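The red stamp is at pixel (350,208) and the blue one at (346,105). The lid is open at the right, resting back. Red is at (0.510,-0.279), and I'll grasp it with the fingers closing along box y, turned so the camera side faces the robot.

```bash
python3 -c "
from h import *
to([.510,-.279,.17],189)"
```

```text
t 6.83 at [ 0.4723 -0.2296  0.3002] F [0.1 0.4 0.2] open 0.597
delta [-0.0549  0.0295  0.1301] [ 5.0000e-04 -1.1000e-03 -1.5704e+00]
```

>>> carry_out:
  deltas: [-0.055, 0.029, 0.06, 0, 0, -1.5705, -0.055, 0.029, 0.06, 0, 0, -1.5705, -0.055, 0.029, 0.06, 0, 0, -1.5705, -0.055, 0.029, 0.06, 0, 0, -1.5705, -0.055, 0.029, 0.06, 0, 0, -1.5705]

```text
time: 7.45
eef_pos: [0.5103, -0.279, 0.2395]
tcp_rot: [0.232, 0.973, 0.001, -0.001]
contact_force: [-0.8, -0.5, -0.3]
opening: 0.598
finger_force: 0.0
```

```bash
python3 -c "
from h import *
to([.510,-.279,.17],189)"
```

```text
t 7.45 at [ 0.5103 -0.279   0.2395] F [-0.8 -0.5 -0.3] open 0.598
delta [ 0.0002 -0.0002  0.0695] [ 0.0013 -0.0017 -0.6253]
```

>>> carry_out:
  deltas: [0, 0, 0.06, 0, 0, -0.625, 0, 0, 0.06, 0, 0, -0.625, 0, 0, 0.06, 0, 0, -0.625, 0, 0, 0.06, 0, 0, -0.625, 0, 0, 0.06, 0, 0, -0.625]

```text
time: 8.07
eef_pos: [0.5101, -0.2789, 0.1798]
tcp_rot: [-0.075, 0.997, 0.001, -0.0]
contact_force: [1.0, 0.3, 0.5]
opening: 0.603
finger_force: 0.0
```

```bash
sed -i 's/w2.png/w3.png/' e.py; python3 e.py; python3 -c "
from h import *
to([.510,-.279,.043],189)"
```

```text
8.075 [ 0.51009309 -0.27893355  0.17984162]
red 684 uv 320.3143274853801 188.843567251462 top 577 [ 0.50901375 -0.28207856  0.07520724] [ 0.49760152 -0.29257586  0.06914084] [ 0.52204115 -0.27012536  0.07755602]
blue 621 uv 462.1046698872786 181.28341384863123 top 429 [ 0.48262029 -0.15407359  0.0746096 ] [ 0.47231156 -0.16608946  0.06900603] [ 0.49541958 -0.14088838  0.07731517]
stamp_red {'uv': [321.1, 183.7], 'score': 0.97} [250  48  50] [ 0.502 -0.282  0.077]
stamp_blue {'uv': [452.9, 179.4], 'score': 0.75} [ 6 17 74] [ 0.482 -0.165  0.067]
t 8.22 at [ 0.5097 -0.2792  0.1804] F [-0.6 -0.7 -0.4] open 0.599
delta [-4.000e-04  1.000e-04  1.374e-01] [ 0.0006 -0.0004 -0.008 ]
```

View pics/w3.png

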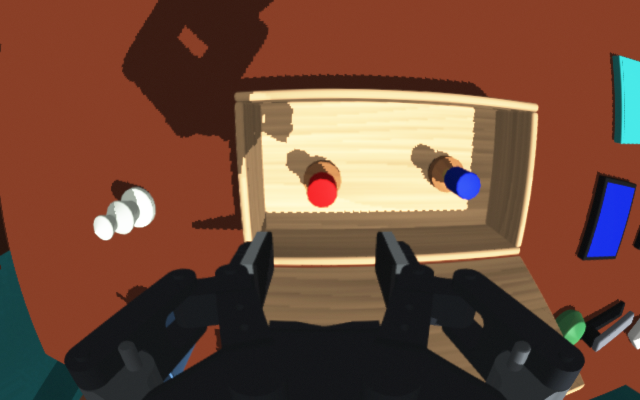

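The red stamp at pixel (321,189) sits in line between the fingers at columns 258 and 390. Blue is at (462,185). I'm going down with a 2 mm correction.

>>> carry_out:
  deltas: [0, -0.002, 0.04, 0, 0, -0.008, 0, -0.002, 0.08, 0, 0, -0.008, 0, -0.002, 0.11, 0, 0, -0.008, 0, -0.002, 0.137, 0, 0, -0.008, 0, -0.002, 0.137, 0, 0, -0.008]

```text
time: 8.85
eef_pos: [0.508, -0.2802, 0.0413]
tcp_rot: [-0.078, 0.997, 0.002, -0.002]
contact_force: [-0.7, -0.0, 0.5]
opening: 0.599
finger_force: 0.0
```

>>> carry_out:
  deltas: [0, 0, 0, 0, 0, 0, 0, 0, 0, 0, 0, 0, 0, 0, 0, 0, 0, 0, 0, 0, 0, 0, 0, 0]
  grip: 0
  grip_force: 30

```text
time: 9.35
eef_pos: [0.5105, -0.2822, 0.0455]
tcp_rot: [-0.079, 0.997, -0.001, 0.001]
contact_force: [0.1, 0.4, 4.6]
opening: 0.292
finger_force: 32.8
```

>>> carry_out:
  deltas: [0, 0, -0.02, 0, 0, 0, 0, 0, -0.06, 0, 0, 0, 0, 0, -0.11, 0, 0, 0, 0, 0, -0.16, 0, 0, 0, 0, 0, -0.16, 0, 0, 0]

```text
time: 9.98
eef_pos: [0.5119, -0.2833, 0.2109]
tcp_rot: [-0.079, 0.997, -0.004, 0.004]
contact_force: [-0.2, 0.1, -1.5]
opening: 0.295
finger_force: 32.3
```

```bash
cat > g.py <<'E'
from h import *
to([.481,.354,.20],189)
p,d=ctrl.read_camera('wrist');q,_=ctrl.read_camera('scene')
cv2.imwrite('pics/w4.png',np.hstack([p[60:360,160:500],cv2.resize(q[70:220,130:330],(400,300))])[:,:,::-1])
E
python3 g.py
```

```text
t 9.97 at [ 0.5119 -0.2833  0.2109] F [-0.2  0.1 -1.5] open 0.295
delta [-0.0692  0.6344  0.0059] [-0.0087  0.0078  0.0002]
```

View pics/w4.png

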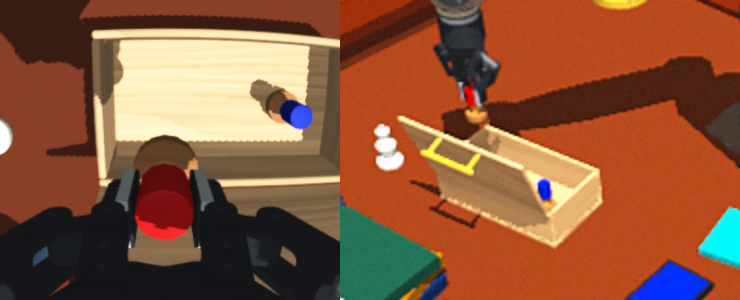

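The stamp hangs in the fingers with its foot down, the blue one is still standing in the box, and the lid stays open. I'm carrying it to the pad.

>>> carry_out:
  deltas: [-0.005, 0.045, 0, 0, 0, 0, -0.011, 0.1, 0, 0, 0, 0, -0.018, 0.16, 0, 0, 0, 0, -0.025, 0.22, 0, 0, 0, 0, -0.031, 0.28, 0, 0, 0, 0]
  grip_force: 40

```text
time: 10.7
eef_pos: [0.4945, 0.0019, 0.2015]
tcp_rot: [-0.078, 0.997, 0.001, -0.002]
contact_force: [0.4, 0.4, -0.6]
opening: 0.293
finger_force: 40.5
```

>>> carry_out:
  deltas: [-0.006, 0.06, 0, 0, 0, 0, -0.013, 0.12, 0, 0, 0, 0, -0.02, 0.18, 0, 0, 0, 0, -0.027, 0.24, 0, 0, 0, 0, -0.033, 0.3, 0, 0, 0, 0]

```text
time: 11.32
eef_pos: [0.4802, 0.3027, 0.2013]
tcp_rot: [-0.079, 0.997, -0.001, -0.002]
contact_force: [1.0, -0.6, -0.7]
opening: 0.288
finger_force: 40.5
```

```bash
python3 -c "
from h import *
to([.481,.354,.09],189)"
```

```text
t 11.32 at [0.4802 0.3027 0.2013] F [ 1.  -0.6 -0.7] open 0.288
delta [-0.0093  0.0507  0.1112] [-0.0013 -0.0045  0.0002]
```

>>> carry_out:
  deltas: [-0.009, 0.051, 0, 0, 0, 0, -0.009, 0.051, 0.05, 0, 0, 0, -0.009, 0.051, 0.09, 0, 0, 0, -0.009, 0.051, 0.11, 0, 0, 0, -0.009, 0.051, 0.11, 0, 0, 0]

```text
time: 11.95
eef_pos: [0.4812, 0.3521, 0.0912]
tcp_rot: [-0.078, 0.997, -0.001, -0.003]
contact_force: [0.8, 0.6, -0.9]
opening: 0.288
finger_force: 40.5
```

```bash
cat > k.py <<'E'
from h import *
import sys
to([.481,.354,.053],189)
out=[]
for c,(a,b,e,f) in (('scene',(150,280,260,430)),('top',(150,240,230,350))):
    p,d=ctrl.read_camera(c);out.append(cv2.resize(p[a:b,e:f],(390,390*(b-a)//(f-e)))[:275])
    W=cloud(c,d);hsv=cv2.cvtColor(p,cv2.COLOR_RGB2HSV)
    k=((hsv[...,0]<5)|(hsv[...,0]>174))&(hsv[...,1]>180)&(d>0)&(abs(W[...,0]-.48)<.09)&(abs(W[...,1]-.354)<.09)&(W[...,2]>.03)&(W[...,2]<.16)
    if k.any(): print(c,'handle',k.sum(),W[k].mean(0),W[k].min(0),W[k].max(0))
n=min(o.shape[0] for o in out);cv2.imwrite(sys.argv[1],np.hstack([o[:n] for o in out])[:,:,::-1])
E
python3 k.py pics/p1.png
```

```text
t 11.95 at [0.4812 0.3521 0.0912] F [ 0.8  0.6 -0.9] open 0.288
delta [-0.0003  0.002   0.0382] [-0.0018 -0.0056 -0.0002]
scene handle 75 [0.486592   0.35457883 0.10945745] [0.46843503 0.33965504 0.05793018] [0.4956295  0.37306684 0.12705352]
```

View pics/p1.png

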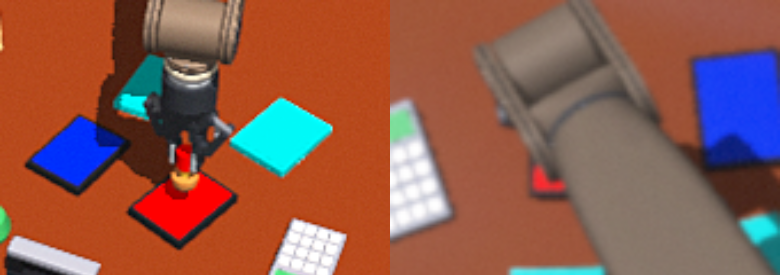

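The stamp hangs upright over the red pad, with its foot at left-crop (185,180). I'm lowering it gently.

>>> carry_out:
  deltas: [0, 0.002, 0.012, 0, 0, 0, 0, 0.002, 0.024, 0, 0, 0, 0, 0.002, 0.033, 0, 0, 0, 0, 0.002, 0.036, 0, 0, 0]

```text
time: 12.55
eef_pos: [0.4819, 0.3547, 0.0567]
tcp_rot: [-0.079, 0.997, -0.0, -0.001]
contact_force: [-0.7, 0.7, -0.0]
opening: 0.286
finger_force: 40.5
```

>>> carry_out:
  deltas: [0, 0, 0.001, 0, 0, 0, 0, 0, 0.002, 0, 0, 0, 0, 0, 0.002, 0, 0, 0]

```text
time: 12.92
eef_pos: [0.4828, 0.3552, 0.0561]
tcp_rot: [-0.079, 0.997, 0.0, 0.0]
contact_force: [0.0, -0.2, -1.0]
opening: 0.287
finger_force: 40.5
```

>>> carry_out:
  deltas: [0, 0, 0.001, 0, 0, 0, 0, 0, 0.002, 0, 0, 0, 0, 0, 0.002, 0, 0, 0]

```text
time: 13.3
eef_pos: [0.4825, 0.3551, 0.0538]
tcp_rot: [-0.079, 0.997, -0.0, -0.0]
contact_force: [-0.4, -0.4, -1.2]
opening: 0.292
finger_force: 40.5
```

>>> carry_out:
  deltas: [0, 0, 0.001, 0, 0, 0, 0, 0, 0.002, 0, 0, 0, 0, 0, 0.002, 0, 0, 0]

```text
time: 13.68
eef_pos: [0.4829, 0.3553, 0.0536]
tcp_rot: [-0.079, 0.997, -0.0, 0.0]
contact_force: [-2.7, -1.1, 6.4]
opening: 0.292
finger_force: 41.1
```

Contact at about 7 N. Releasing and rising.

>>> carry_out:
  deltas: [0, 0, 0, 0, 0, 0, 0, 0, 0, 0, 0, 0, 0, 0, 0, 0, 0, 0, 0, 0, 0, 0, 0, 0]
  grip: 60

```text
time: 14.18
eef_pos: [0.4825, 0.355, 0.0517]
tcp_rot: [-0.078, 0.997, -0.0, -0.0]
contact_force: [-0.8, 0.2, -0.8]
opening: 0.599
finger_force: 0.0
```

>>> carry_out:
  deltas: [0, 0, -0.02, 0, 0, 0, 0, 0, -0.06, 0, 0, 0, 0, 0, -0.11, 0, 0, 0, 0, 0, -0.16, 0, 0, 0, 0, 0, -0.2, 0, 0, 0]

```text
time: 14.8
eef_pos: [0.4831, 0.3554, 0.2564]
tcp_rot: [-0.079, 0.997, 0.001, 0.002]
contact_force: [0.6, -0.1, -0.7]
opening: 0.598
finger_force: 0.0
```

```bash
cat > k2.py <<'E'
from h import *
to([.481,.354,.053],189)
p,d=ctrl.read_camera('scene');W=cloud('scene',d);hsv=cv2.cvtColor(p,cv2.COLOR_RGB2HSV)
k=((hsv[...,0]<5)|(hsv[...,0]>174))&(hsv[...,1]>180)&(d>0)&(abs(W[...,0]-.48)<.09)&(abs(W[...,1]-.354)<.09)&(W[...,2]>.04)&(W[...,2]<.16)
print('handle',k.sum(),W[k].mean(0),W[k].min(0),W[k].max(0))
w,_=ctrl.read_camera('wrist')
cv2.imwrite('pics/p2.png',np.hstack([cv2.resize(p[90:290,150:420],(405,300)),w[60:360,130:510]])[:,:,::-1])
E
python3 k2.py
```

```text
t 14.8 at [0.4831 0.3554 0.2564] F [ 0.6 -0.1 -0.7] open 0.598
delta [ 0.0031 -0.0013  0.2034] [0.0014 0.0043 0.0002]
handle 81 [0.48578943 0.36074855 0.07310297] [0.46665701 0.34477737 0.04974268] [0.49768771 0.37151311 0.08832982]
```

View pics/p2.png

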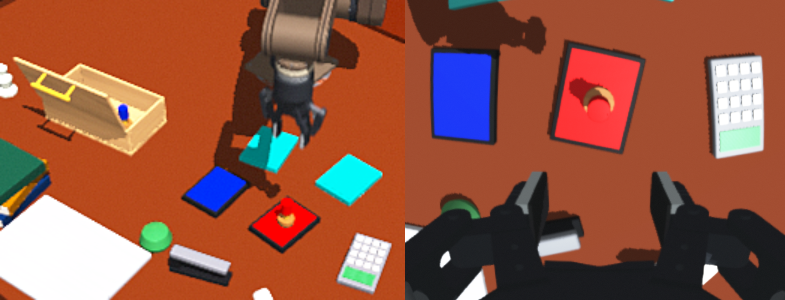

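The stamp stands upright at the middle of the red felt (right crop 598,103). The blue stamp is still in the box at left crop (123,112), and the lid is open. Handing in.

```bash
python3 -c "
from plant import ctrl
print(ctrl.sign_off())"
```

```text
the job is handed in; nothing more can be done
None
```

The lid stands open by itself, the red stamp stands released and upright on the red felt, the blue stamp is still in the box, and I handed the job in at about 15 s of the 53 s allowed.

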